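# Park and pin the sample carriage of a probe stand

## Task

A weight was left standing on the slideway of the probe stand: first put it upright in the open tray with the other two weights. Then slide the sample carriage all the way along to its end stop, under the probe, and lock it there by pushing the pin with the slim shaft through the bracket's hole and the carriage's ear until its handle is fully home against the bracket. Leave everything else on the bench where it is.

Things in the scene. Friction and masses are not known exactly. Their poses are not given: they have to be found in the camera images.
- stand: Grey probe stand, fixed. Base plate 15 mm high, local x -90 to +165, y -180 to +180 mm; origin on the bench, z up, -x side towards the robot. The slideway runs along local y between 10 mm wide rails at local x -45 and +105 (tops 25 mm above the bench). A dark stop block, 100 x 18 mm, top 40 mm high, lies across it at local y +136 to +154.
- probe_tip (a point): Lower end of the fixed probe, 125 mm above the bench, at stand-local (90, 100) mm; 20 mm thick. It hangs from a white head at stand-local x 72 to 158, y 85 to 115, 192 to 218 mm high, on a black column 24 mm thick at stand-local (142, 100).
- bracket_hole (a point): Centre of the hole's mouth in the fixed aluminium bracket, on its outer (-x, robot-side) face; axes as the stand's. Bracket: upright plate 8 mm thick (x), 50 mm wide (y), top 97 mm above the bench. Hole 12 mm across, running level along the stand's +x, 75 mm above the bench, at stand-local (-83, 100) mm. Mouth chamfered 2 mm.
- carriage (a joint): Position of the aluminium sample carriage along the slideway in m: 0 at the -y end, growing towards the stand's +y, 0.230 against the stop. Carriage 70 mm long (y), stand-local x -66 to +115, deck top 35 mm above the bench; its middle is at stand-local y = -0.130 + value. A sample pad lies on its far half. It slides with a few newtons.
- ear_hole (a point): Mouth of the 12 mm hole in the carriage's ear, an upright plate on its robot-side edge: 8 mm thick (stand-local x -66 to -58), 36 mm wide, top 97 mm high. The hole is 75 mm above the bench, at the middle of the carriage's length, and lines up behind the bracket's hole (9 mm gap between the plates) when the carriage is at the stop.
- carriage_knob (a point): Centre of the top of the carriage's upright black grip, 18 mm in diameter and 55 mm tall (70 to 125 mm above the bench), on a 12 mm post; at stand-local x -10, in the middle of the carriage's length.
- weight: The largest steel weight, standing on the stand's base plate in the slideway between carriage and end stop. Body 34 mm in diameter and 31 mm high, head 21 mm in diameter from 41 to 50 mm high on a 13.6 mm neck; 0.2 kg or so. Origin at the centre of its underside, z up its axis.
- tray: Open grey plastic tray, fixed to the bench, outer 120 (x) x 140 (y) x 22 mm high, walls and floor 4 to 5 mm. Origin under its centre. The two smaller weights stand in its -y half; the +y half is free.
- pin: Locking pin lying flat: a square aluminium handle 44 x 18 x 18 mm with a slim steel shaft, 8 mm in diameter and 44 mm long with a tapered tip, out of its +x end. Origin at the centre of the handle's underside, x towards the tip; shaft axis 9 mm above the underside.
- pin_shoulder (a point): Point on the slim pin's axis where its shaft leaves the handle's end face (22 mm from the handle's middle).
- pin_tip (a point): End of the slim pin's shaft, 44 mm beyond the shoulder.
- pin_thick: Another pin with the same handle but a thick shaft, 15 mm in diameter and 30 mm long, that does not fit the hole. Lies flat, origin as for the slim pin. To be left alone.
- weight_b: Middle-sized weight, 26 mm in diameter, 40 mm high, standing in the tray. Origin under its centre. Leave.
- weight_c: Smallest weight, 22 mm in diameter, 34 mm high, standing in the tray. Origin under its centre. Leave.
- vial_a: Small amber vial with black cap, 28 mm in diameter, 50 mm high. Origin under its centre. Leave.
- vial_b: Another vial, the same. Leave.
- jar: White jar, 60 mm in diameter, 80 mm high. Origin under its centre. Leave.
- driver: Screwdriver, 160 mm long, lying flat. Leave.
Things that resemble listed ones, but are neither listed nor needed, are in the scene too. What is shaped like the pin but orange or yellow is not meant.

How it is judged (in metres and radians):
On the way, in this order (a step that is already met when the one before it is completed fails the run):
1. the weight stands upright in the tray, let go (x of weight in the frame of tray between -0.046 and 0.046 m and y of weight in the frame of tray between -0.056 and 0.056 m and z of weight in the frame of tray below 0.01 m and angle between weight's own z axis and vertical below 0.12 rad and contact force between weight and the fingers below 0.05 N and linear speed of weight below 0.03 m/s), for 0.2 s.
2. the carriage is at its end stop (value of joint carriage above 0.226 m), for 0.2 s.
3. the slim pin is through bracket and ear, handle home against the bracket (x of pin_shoulder in the frame of bracket_hole between -0.005 and 0.003 m and y of pin_shoulder in the frame of bracket_hole between -0.005 and 0.005 m and z of pin_shoulder in the frame of bracket_hole between -0.006 and 0.005 m and y of pin_tip in the frame of bracket_hole between -0.008 and 0.008 m and z of pin_tip in the frame of bracket_hole between -0.008 and 0.008 m and x of pin_tip in the frame of bracket_hole above 0.036 m and angle between the x axis of pin and the x axis of stand, either way round below 0.2 rad and value of joint carriage above 0.226 m), for 0.2 s.
At the end, for the whole second after the job is handed in: Weight upright (within 0.12 rad) on the tray floor; carriage within 4 mm of its end stop; slim pin through the bracket's hole and the carriage's ear, its handle within 5 mm of the bracket and its axis within 0.2 rad of the holes'; weight and pin at rest (all of step 3 and x of weight in the frame of tray between -0.046 and 0.046 m and y of weight in the frame of tray between -0.056 and 0.056 m and z of weight in the frame of tray below 0.01 m and angle between weight's own z axis and vertical below 0.12 rad and linear speed of each of weight, pin below 0.02 m/s); the robot touches nothing.
It fails at once if the thick-shafted pin is moved by more than 30 mm (distance of pin_thick from where it was at the start of the episode above 0.03 m).
It fails at once if a smaller weight in the tray is moved by more than 30 mm (distance of any of weight_b, weight_c from where it was at the start of the episode above 0.03 m).
It fails at once if a vial is moved by more than 30 mm (distance of any of vial_a, vial_b from where it was at the start of the episode above 0.03 m).
It fails at once if the jar or the screwdriver is moved by more than 30 mm (distance of any of jar, driver from where it was at the start of the episode above 0.03 m).
It also fails if it takes over 72 s, if anything falls off the work surface, if the arm or the gripper's body presses on something with over 40 N, if the wrist force passes 120 N, or if a joint passes its speed limit or range.

## Robot

A 7-joint arm with a two-finger parallel gripper is mounted at the origin on the work surface. World frame = base frame: x ahead of the robot, y to its left, z up, the work surface at z = 0. Lengths are in mm, angles in rad, forces in N, time in s.
With the tool pointing down it reaches from about 425 to 875 mm from the base axis. Payload 8.4 kg.
Tool frame: the origin (TCP) lies midway between the tips of the shut fingers; the grasp point (between the pads) lies 19 mm behind it (env.tcp_to_grasp is the distance from the TCP to the grasp point, in mm); z points along the fingers, y is the line along which they close (so a half turn about z gives the same grasp; the last joint's range is limited). The gripper opens to 87 mm and grips with 3 to 60 N. Pads are 19 mm wide; open, the fingers measure 117 mm over their backs; the gripper's body (75 mm by 190 mm) begins 51 mm behind the grasp point.
Start: joints at [-1.444, 0.333, 0.04, 1.465, -0.013, 1.343, -0.059], TCP at [145.529, 633.47, 222.546] pointing down, gripper open.
Joint ranges: [-2.58, 2.58], [-0.38, 2.09], [-1.3, 1.39], [0.25, 2.4], [-1.5, 4.64], [0.08, 2.09], [-2.65, 2.65]. Speed limits (rad/s): [2.22, 2.22, 2.79, 2.79, 3.14, 3.14, 3.14].

## Interface

Orientations are given as a unit quaternion [x, y, z, w].
In Python, from cell import monitor, read_camera, camera_info, env gives the robot as it stands.
- The arm moves only by the tool arm_command, never from a script. Its argument "deltas" is a list of rows, each a list of 6 numbers: the shift along the tool's x, y, z in m, then the turn, a rotation vector about the tool's x, y, z in degrees. In form: [[dx, dy, dz, wx, wy, wz], ...]. A call has 1 to 12 rows; each row is the pose to reach, as a shift and turn from the pose commanded when the call began, along the tool's axes at that moment; what a row does not reach only later rows make up. A row lasts 1/12 s, in which the tool goes at most 41.7 mm and 7.16 degrees, less where a joint would pass 70% of its speed; a pose out of reach is approached as far as the arm can. A call with a gripper value outside its range is refused whole. "gripper" is the opening, from -1 (shut) to 1 (fully open), set as the call begins (left out, the last holds). The fingers move at their own pace and stop on an object; "squeeze" is the grip in N (left out, the last holds). Time passes only in rows, so rows that repeat a pose let the fingers close. It gives the time, the measured TCP pose, the force, the opening and the grip force at its end, in the units of the state.
- monitor.sense(): the state, without advancing time (a new reading comes with each control period).
- read_camera(name): name is "side" or "top"; returns the picture (420x560x3 uint8, red, green, blue); there is no depth.
- camera_info(name): a dict with "mtx" (3x3 intrinsics, pixels), "world_to_cam" (4x4, takes a point from world to camera coordinates). Camera axes: x right, y down, z forward; pixel columns grow to the right and rows downward; lengths in mm; the calibration is good to about 2 mm. A picture is of the moment at which its call begins. camera_info takes no time and is no camera call.
- env.finish_job(): hands the job in; it is judged then, once.
The state is a dict: "clock": time; "joint_positions": joint angles; "joint_vel": joint speeds; "joint_efforts": joint torques, N m; "eef_pos": TCP position; "eef_rot": TCP orientation; "ft_force": force on the tool from outside, world axes, zero at the start; "ft_torque": the same for the moment, N m; "gripper_width": finger opening in mm; "finger_force": force on a finger pad.
Only numpy, scipy, OpenCV 4.12 (cv2) and the standard library are available. Lean on these libraries where they do the work, as an engineer would, in place of code of your own. Each camera call takes 0.05 s, during which the arm holds its last target. There are 200 camera calls.

## Working session

There is one attempt and no reset: what is moved stays moved. The work goes in short steps, Python scripts to look and compute and a tool call to move; the robot and the scene stay as the last step left them, time stands still between calls to the robot, and variables do not carry over. Pictures are saved under pics/ and viewed, at most 10 in all, crops included, and the job is handed in when it is done.

Besides the shell and the picture viewer there is one more tool, called by a JSON object that holds its "name" and its "arguments". arm_command: Moves the arm, as the interface text tells. Its arguments: {"type":"object","properties":{"deltas":{"type":"array"},"gripper":{"type":"number"},"squeeze":{"type":"number"}},"required":["deltas"]}

```bash
mkdir -p pics; ls; python3 - <<'E'
from cell import monitor, read_camera, camera_info, env
import cv2,numpy as np
for n in("side","top"):
    im=read_camera(n); cv2.imwrite(f"pics/{n}0.png",im[:,:,::-1]); c=camera_info(n); print(n,np.round(c["mtx"],1).tolist(),np.round(c["world_to_cam"],3).tolist())
s=monitor.sense();print(s)
E
```

```text
pics
side [[380.4, 0.0, 277.7], [0.0, 380.4, 210.0], [0.0, 0.0, 1.0]] [[-0.978, -0.207, -0.013, 522.453], [-0.121, 0.622, -0.774, 169.422], [0.168, -0.755, -0.633, 959.314], [0.0, 0.0, 0.0, 1.0]]
top [[510.7, 0.0, 280.6], [0.0, 510.7, 199.4], [0.0, 0.0, 1.0]] [[0.027, -1.0, 0.014, -35.029], [-0.995, -0.028, -0.091, 541.219], [0.091, -0.011, -0.996, 1238.507], [0.0, 0.0, 0.0, 1.0]]
{'clock': 0.1, 'joint_positions': array([-1.4441907 ,  0.3338276 ,  0.03989127,  1.46620032, -0.01337605,
        1.34331612, -0.05851172]), 'joint_vel': array([-0.00217204, -0.00187013,  0.00091766, -0.0029244 ,  0.0004893 ,
        0.0002515 , -0.00034676]), 'joint_efforts': array([ 5.45270130e-03, -6.57811832e+01,  1.34103980e+00, -4.04708970e+01,
       -5.97464922e-02,  4.08307998e-02,  6.32581100e-05]), 'eef_pos': array([145.4768419 , 633.06084151, 221.74810189]), 'eef_rot': array([ 1.12682502e-01,  9.93630767e-01, -7.42596715e-04, -2.00098053e-05]), 'ft_force': array([-0.69104773,  0.10615463,  0.27692384]), 'ft_torque': array([-5.97233609e-05,  5.87500033e-03, -1.44729285e-02]), 'finger_force': 0.0, 'gripper_width': 87.01120403908325}
```

View pics/top0.png

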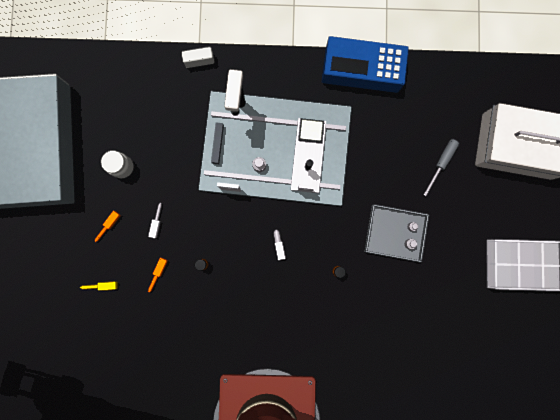

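View pics/side0.png

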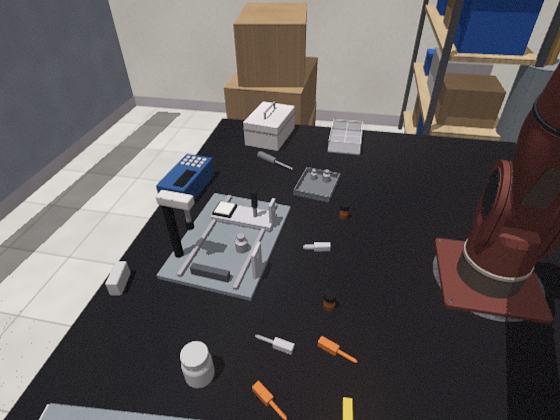

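The top view shows the stand around (275,150), the weight at (259,164), the carriage at (309,155) and the tray at (397,233). There are two metallic pins. The one at (155,222) has a long thin shaft, and the one at (280,245) has a short stubby one. The orange and yellow ones don't count. I'll enlarge both before choosing.

```bash
cat > h.py <<'E'
import cv2,numpy as np
from cell import monitor, read_camera, camera_info, env
def ray(n,uv,z):
    c=camera_info(n);M=np.array(c["world_to_cam"]);R,t=M[:3,:3],M[:3,3]
    d=R.T@np.linalg.inv(c["mtx"])@np.array([uv[0],uv[1],1.]);o=-R.T@t
    return (o+d*(z-o[2])/d[2])
def proj(n,p):
    c=camera_info(n);M=np.array(c["world_to_cam"]);q=c["mtx"]@(M[:3,:3]@np.array(p,float)+M[:3,3]);return q[:2]/q[2]
E
python3 - <<'E'
from h import *
t=cv2.imread("pics/top0.png")
a=cv2.resize(t[195:245,130:185],None,fx=7,fy=7,interpolation=cv2.INTER_CUBIC)
b=cv2.resize(t[220:270,255:310],None,fx=7,fy=7,interpolation=cv2.INTER_CUBIC)
cv2.imwrite("pics/pins.png",np.hstack([a,b]))
cv2.imwrite("pics/stand.png",cv2.resize(t[60:215,190:360],None,fx=3.8,fy=3.8,interpolation=cv2.INTER_CUBIC))
g=t.max(2)
for nm,(x0,y0,x1,y1),th in(("slim",(140,198,170,245),60),("thick",(265,225,295,265),60),("tray",(355,198,440,270),45),("stand",(190,60,360,215),70)):
    m=np.zeros_like(g);m[y0:y1,x0:x1]=(g[y0:y1,x0:x1]>th)*255
    c=max(cv2.findContours(m,0,1)[0],key=cv2.contourArea)
    print(nm,cv2.contourArea(c),cv2.minAreaRect(c)); 
    z=9 if nm in("slim","thick") else 22 if nm=="tray" else 15
    print(np.round([ray("top",p,z)[:2] for p in cv2.boxPoints(cv2.minAreaRect(c))],1).tolist())
    if nm=="stand":print(cv2.approxPolyDP(cv2.convexHull(c),4,True)[:,0].tolist())
E
```

```text
slim 184.0 ((155.38824462890625, 219.7529296875), (8.677218437194824, 36.661251068115234), 12.52880859375)
[[441.3, 308.0], [530.9, 292.7], [526.7, 271.4], [437.2, 286.8]]
thick 193.5 ((278.3653869628906, 244.32691955566406), (30.986345291137695, 8.432992935180664), 78.69007110595703)
[[466.5, 1.1], [471.1, -19.4], [396.3, -36.5], [391.7, -16.1]]
tray 2765.0 ((396.4189147949219, 232.4864959716797), (58.85483932495117, 49.48409652709961), 9.462322235107422)
[[418.0, -227.2], [539.2, -246.0], [519.1, -390.7], [398.2, -370.7]]
stand 14334.5 ((276.54266357421875, 136.11585998535156), (144.2235870361328, 124.01461791992188), 6.34019136428833)
[[561.2, 186.2], [878.0, 164.6], [848.0, -202.0], [531.5, -172.1]]
[[229, 69], [351, 107], [341, 205], [199, 189], [210, 92]]
```

View pics/pins.png

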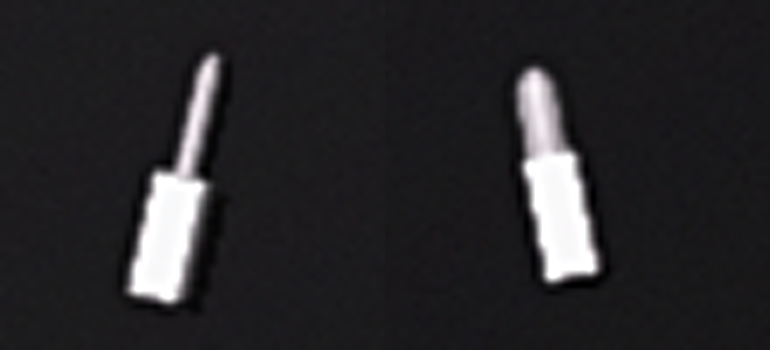

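View pics/stand.png

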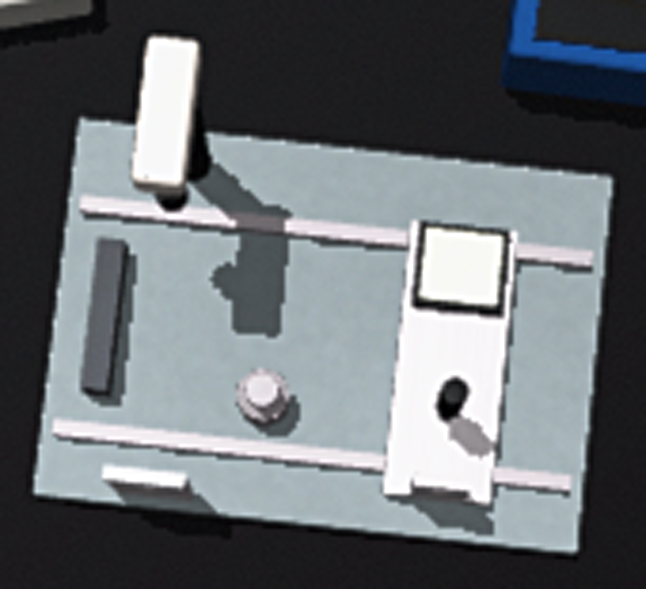

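Left pin, at (155,222): the shaft is about 16 px long and much narrower than the handle, so it is the slim one. Right pin, at (280,245): a short thick shaft, leave it. In the stand crop the plate corners are at (78,117), (612,177), (578,552), (34,494), the weight's head is at (264,388), the knob top at about (455,388) and the bracket top at about (145,473).

```bash
cat >> h.py <<'E'
def fit(L,W):
    L=np.array(L,float);W=np.array(W,float)[:,:2];lc,wc=L.mean(0),W.mean(0)
    U,_,Vt=np.linalg.svd((L-lc).T@(W-wc));R=Vt.T@np.diag([1,np.linalg.det(Vt.T@U.T)])@U.T
    return R,wc-R@lc,W-(L@R.T+wc-R@lc)
E
python3 - <<'E'
from h import *
cp=lambda x,y:((x+.5)/3.8-.5+190,(y+.5)/3.8-.5+60)
W=[ray("top",cp(*p),15) for p in[(78,117),(612,177),(578,552),(34,494)]]
R,t,res=fit([(165,180),(165,-180),(-90,-180),(-90,180)],W)
print("stand",t,np.degrees(np.arctan2(R[1,0],R[0,0])),res.round(1).tolist())
loc=lambda p:((p[:2]-t)@R).round(1)
print("weight head",ray("top",cp(264,388),65),loc(ray("top",cp(264,388),65)))
print("knob",loc(ray("top",cp(457,384),125)))
print("bracket top ends local (exp y 75..125, x -83..-75)",[loc(ray("top",cp(*p),97)) for p in[(103,468),(187,474)]])
print("stop corners (exp y136..154,z40)",[loc(ray("top",cp(*p),40)) for p in[(99,238),(128,241),(109,394),(81,391)]])
s=cv2.imread("pics/side0.png")
for n,L in(("base",[(165,180,15),(165,-180,15),(-90,-180,15),(-90,180,15)]),("bracket",[(-79,75,97),(-79,125,97)]),("knob",[(-10,-130,125)])):
    for l in L:
        w=np.r_[R@l[:2]+t,l[2]];print(n,"side px",proj("side",w).round(1))
cv2.imwrite("pics/side_st.png",cv2.resize(s[160:320,130:330],None,fx=3.7,fy=3.7,interpolation=cv2.INTER_CUBIC))
# tray from contour
T=cv2.imread("pics/top0.png");g=T.max(2);m=np.zeros_like(g);m[198:270,355:440]=(g[198:270,355:440]>45)*255
c=max(cv2.findContours(m,0,1)[0],key=cv2.contourArea);q=cv2.approxPolyDP(cv2.convexHull(c),4,True)[:,0];print("tray",q.tolist(),[ray("top",p,22)[:2].round(1).tolist() for p in q])
# pin
for box,th in(((130,198,185,245),60),):
    x0,y0,x1,y1=box;k=8;u=cv2.resize(g[y0:y1,x0:x1],None,fx=k,fy=k,interpolation=cv2.INTER_CUBIC)
    m=(u>100).astype(np.uint8)*255
    o=cv2.morphologyEx(m,cv2.MORPH_OPEN,np.ones((5*k,5*k),np.uint8))
    f=lambda p:((p[0]+.5)/k-.5+x0,(p[1]+.5)/k-.5+y0)
    c=max(cv2.findContours(o,0,1)[0],key=cv2.contourArea);r=cv2.minAreaRect(c)
    h=ray("top",f(r[0]),14);print("handle",r,h,[ray("top",f(p),18)[:2].round(1).tolist() for p in cv2.boxPoints(r)])
    sh=cv2.subtract(m,cv2.dilate(o,np.ones((k,k))));ys,xs=np.nonzero(sh);i=ys<ys.min()+14*k
    vx=cv2.fitLine(np.c_[xs[i],ys[i]].astype(np.float32),2,0,.01,.01).ravel();tip=ys.min();
    a=ray("top",f((xs[ys==tip].mean(),tip)),9);cm=ray("top",f((xs.mean(),ys.mean())),9);print("tip",a,"shaftmid",cm,"yaw h->shaft",np.degrees(np.arctan2(*(cm-h)[1::-1])),"h->tip",np.degrees(np.arctan2(*(a-h)[1::-1])),np.linalg.norm((a-h)[:2]))
E
```

```text
stand [ 6.36725562e+02 -5.22019260e-01] -4.497891153322239 [[0.2, 0.1], [-1.4, 1.2], [0.7, -0.1], [0.5, -1.1]]
weight head [628.03994046  34.64159697  65.        ] [-11.4  34.4]
knob [ -6.2 -83.9]
bracket top ends local (exp y 75..125, x -83..-75) [array([-76.7, 125.8]), array([-74.8,  74.1])]
stop corners (exp y136..154,z40) [array([ 79.2, 153.1]), array([ 79.3, 134.1]), array([-22. , 134.6]), array([-22. , 152.8])]
base side px [155.2 274.3]
base side px [213.3 192.3]
base side px [289.6 205.4]
base side px [250.3 296.6]
bracket side px [258.5 241.2]
bracket side px [251.7 255.4]
knob side px [258.1 181.1]
tray [[373, 204], [428, 214], [421, 261], [364, 251]] [[537.4, -249.8], [516.3, -387.0], [399.9, -369.7], [420.6, -228.9]]
handle ((191.84677124023438, 244.6279754638672), (65.1686019897461, 153.31422424316406), 12.439562797546387) [462.79149082 292.14282889  14.        ] [[441.4, 305.0], [487.8, 297.2], [484.0, 277.4], [437.7, 285.3]]
tip [527.70872705 280.61430836   9.        ] shaftmid [504.66243335 285.10574416   9.        ] yaw h->shaft -9.540317312396347 h->tip -10.070055927007013 65.93295341397825
```

View pics/side_st.png

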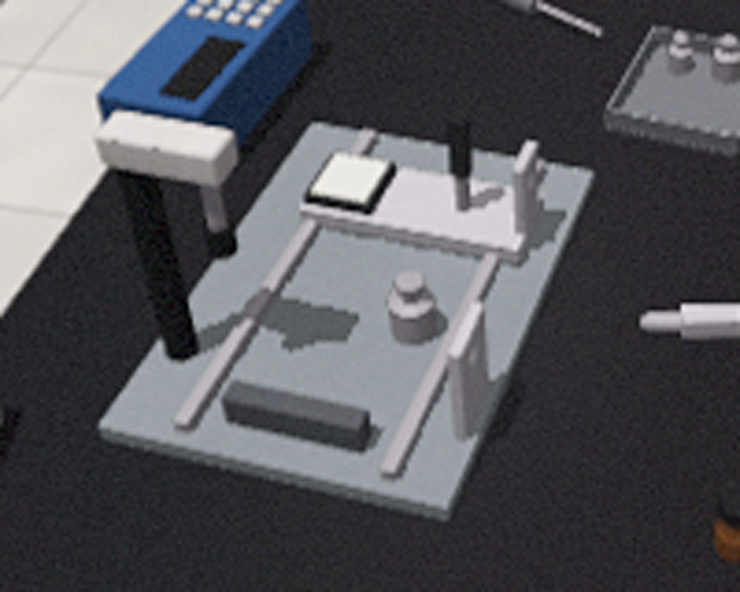

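Side crop: weight head top at (409,280), knob top at (458,125), bracket at (475,320). I'll check those against the stand pose and work out the first move.

```bash
cat >> h.py <<'E'
from scipy.spatial.transform import Rotation as Ro
SY=np.radians(-4.5);SR=np.array([[np.cos(SY),-np.sin(SY)],[np.sin(SY),np.cos(SY)]]);ST=np.array([636.7,-.5])
st=lambda x,y,z:np.r_[SR@[x,y]+ST,z]
sl=lambda p:np.r_[SR.T@(np.array(p)[:2]-ST),p[2]].round(1)
def tgt(p,ya):
    """tool pointing down, tool y along world angle ya (deg)"""
    s=monitor.sense();R0=Ro.from_quat(s["eef_rot"]);a=np.radians(ya)
    y=np.array([np.cos(a),np.sin(a),0]);z=np.array([0,0,-1.]);R1=Ro.from_matrix(np.c_[np.cross(y,z),y,z])
    print("delta",(R0.inv().apply(np.array(p)-s["eef_pos"])/1000).round(4).tolist(),np.degrees((R0.inv()*R1).as_rotvec()).round(2).tolist(),"| at",s["eef_pos"].round(1),"F",s["ft_force"].round(1),"w",round(s["gripper_width"],1),"t",round(s["clock"],1))
def tri(a,b):
    A,B=[],[]
    for n,uv in(("top",a),("side",b)):
        p,q=ray(n,uv,0),ray(n,uv,100);d=(q-p)/np.linalg.norm(q-p);P=np.eye(3)-np.outer(d,d);A.append(P);B.append(P@p)
    return np.linalg.solve(sum(A),sum(B))
E
python3 - <<'E'
from h import *
cp=lambda x,y:((x+.5)/3.8-.5+190,(y+.5)/3.8-.5+60)
cs=lambda x,y:((x+.5)/3.7-.5+130,(y+.5)/3.7-.5+160)
for n,a,b in(("weight",(264,388),(409,278)),("knob",(457,384),(459,125)),("brk",(187,470),(476,308))):
    p=tri(cp(*a),cs(*b));print(n,p.round(1),sl(p))
for l in((-90,180,15),(-90,-180,15),(165,180,15),(79,153,40),(-10,-84,125),(-79,75,97)):print(l,((proj("side",st(*l))-[130,160]+.5)*3.7-.5).round(1))
tgt([628,34.6,180],85.5)
E
```

```text
weight [627.3  34.5  65. ] [-12.2  34.1  65. ]
knob [622.3 -85.1 113.6] [ -7.7 -85.5 113.6]
brk [568.2  79.3  89.7] [-74.6  74.2  89.7]
(-90, 180, 15) [446.4 506.8]
(-90, -180, 15) [591.9 169.5]
(165, 180, 15) [ 94.6 424.4]
(79, 153, 40) [220.7 396.6]
(-10, -84, 125) [455.6 113.8]
(-79, 75, 97) [476.7 301.7]
delta [-0.6043, -0.4751, 0.0425] [-0.09, 0.0, -8.44] | at [145.5 633.1 221.7] F [-0.7  0.1  0.3] w 87.0 t 0.1
```

{"name": "arm_command", "arguments": {"deltas": [[-0.3, -0.24, 0, 0, 0, -4], [-0.3, -0.24, 0, 0, 0, -4], [-0.3, -0.24, 0, 0, 0, -4], [-0.3, -0.24, 0, 0, 0, -4], [-0.3, -0.24, 0, 0, 0, -4], [-0.3, -0.24, 0, 0, 0, -4], [-0.3, -0.24, 0, 0, 0, -4], [-0.3, -0.24, 0, 0, 0, -4], [-0.3, -0.24, 0, 0, 0, -4], [-0.3, -0.24, 0, 0, 0, -4], [-0.3, -0.24, 0, 0, 0, -4], [-0.3, -0.24, 0, 0, 0, -4]], "gripper": 1}}

```text
clock: 1.1
eef_pos: [384.1, 332.2, 222.4]
eef_rot: [0.079, 0.997, 0.0, -0.0]
ft_force: [-0.6, 0.8, -0.3]
gripper_width: 87.1
finger_force: 0.0
```

```bash
python3 -c "
from h import *
tgt([627.8,34.6,180],85.5);print(monitor.sense()['joint_positions'].round(2))"
```

```text
delta [-0.2873, -0.2558, 0.0423] [0.0, -0.03, -4.51] | at [384.1 332.2 222.4] F [-0.6  0.8 -0.3] w 87.1 t 1.1
[-1.06  0.04  0.26  1.82 -0.01  1.29  0.62]
```

{"name": "arm_command", "arguments": {"deltas": [[-0.287, -0.256, 0.042, 0, 0, -4.5], [-0.287, -0.256, 0.042, 0, 0, -4.5], [-0.287, -0.256, 0.042, 0, 0, -4.5], [-0.287, -0.256, 0.042, 0, 0, -4.5], [-0.287, -0.256, 0.042, 0, 0, -4.5], [-0.287, -0.256, 0.042, 0, 0, -4.5], [-0.287, -0.256, 0.042, 0, 0, -4.5], [-0.287, -0.256, 0.042, 0, 0, -4.5], [-0.287, -0.256, 0.042, 0, 0, -4.5], [-0.287, -0.256, 0.042, 0, 0, -4.5], [-0.287, -0.256, 0.042, 0, 0, -4.5], [-0.287, -0.256, 0.042, 0, 0, -4.5]], "gripper": 0.6}}

```text
clock: 2.1
eef_pos: [627.8, 36.3, 179.6]
eef_rot: [0.038, 0.999, -0.0, -0.001]
ft_force: [-0.3, 0.4, 0.3]
gripper_width: 69.7
finger_force: 0.0
```

```bash
python3 -c "
from h import *
tgt([627.8,34.6,20],85.5);print(monitor.sense()['joint_positions'].round(2))"
```

```text
delta [-0.0004, -0.0017, 0.1596] [-0.01, -0.09, 0.11] | at [627.8  36.3 179.6] F [-0.3  0.4  0.3] w 69.7 t 2.1
[-0.57  0.35  0.56  1.6  -0.19  1.25  1.52]
```

{"name": "arm_command", "arguments": {"deltas": [[0, -0.001, 0.03, 0, 0, 0], [0, -0.001, 0.06, 0, 0, 0], [0, -0.001, 0.09, 0, 0, 0], [0, -0.001, 0.115, 0, 0, 0], [0, -0.001, 0.135, 0, 0, 0], [0, -0.001, 0.15, 0, 0, 0], [0, -0.001, 0.158, 0, 0, 0], [0, -0.001, 0.158, 0, 0, 0], [0, -0.001, 0.158, 0, 0, 0]]}}

```text
clock: 2.85
eef_pos: [627.7, 35.7, 23.0]
eef_rot: [0.038, 0.999, 0.0, -0.0]
ft_force: [0.9, 0.0, -0.0]
gripper_width: 69.6
finger_force: 0.0
```

{"name": "arm_command", "arguments": {"deltas": [[0, 0, 0, 0, 0, 0], [0, 0, 0, 0, 0, 0], [0, 0, 0, 0, 0, 0], [0, 0, 0, 0, 0, 0], [0, 0, 0, 0, 0, 0], [0, 0, 0, 0, 0, 0], [0, 0, 0, 0, 0, 0], [0, 0, 0, 0, 0, 0]], "gripper": -0.6, "squeeze": 25}}

```text
clock: 3.52
eef_pos: [628.0, 34.3, 22.8]
eef_rot: [0.039, 0.999, 0.0, 0.0]
ft_force: [-0.8, 0.8, 2.0]
gripper_width: 33.0
finger_force: 25.0
```

{"name": "arm_command", "arguments": {"deltas": [[0, 0, -0.02, 0, 0, 0], [0, 0, -0.05, 0, 0, 0], [0, 0, -0.09, 0, 0, 0], [0, 0, -0.13, 0, 0, 0], [0, 0, -0.16, 0, 0, 0], [0, 0, -0.16, 0, 0, 0], [0, 0, -0.16, 0, 0, 0]]}}

```text
clock: 4.1
eef_pos: [628.6, 33.7, 184.0]
eef_rot: [0.039, 0.999, 0.0, 0.001]
ft_force: [0.2, 0.1, -3.4]
gripper_width: 33.2
finger_force: 25.0
```

```bash
python3 -c "
from h import *
a=np.radians(-8.7);c=np.array([468.5,-308.9]);R=np.array([[np.cos(a),-np.sin(a)],[np.sin(a),np.cos(a)]])
im=read_camera('top');cv2.imwrite('pics/top1.png',im[:,:,::-1])
for p in((413,227),(411,244)):print('wt local',R.T@(ray('top',p,38)[:2]-c))
print(R@[0,28]+c)
tgt(np.r_[R@[0,28]+c,180],-8.7);tgt(np.r_[R@[0,28]+c,180],171.3)"
```

```text
wt local [ 19.16948989 -33.9328833 ]
wt local [-22.61967006 -35.5228318 ]
[ 472.73530297 -281.22217117]
delta [0.13, -0.3261, 0.0021] [-0.02, -0.02, 94.26] | at [627.5  33.9 182.1] F [-0.4 -0.4 -3.6] w 33.0 t 4.2
delta [0.13, -0.3261, 0.0021] [0.02, -0.02, -85.74] | at [627.5  33.9 182.1] F [-0.4 -0.4 -3.6] w 33.0 t 4.2
```

{"name": "arm_command", "arguments": {"deltas": [[0.012, -0.03, 0, 0, 0, 7], [0.024, -0.06, 0, 0, 0, 14], [0.036, -0.09, 0, 0, 0, 21], [0.048, -0.12, 0, 0, 0, 28], [0.06, -0.15, 0, 0, 0, 35], [0.072, -0.18, 0, 0, 0, 42], [0.084, -0.21, 0, 0, 0, 49], [0.096, -0.24, 0, 0, 0, 56], [0.108, -0.27, 0, 0, 0, 63], [0.12, -0.3, 0, 0, 0, 70], [0.13, -0.326, 0, 0, 0, 77], [0.13, -0.326, 0, 0, 0, 84]]}}

```text
clock: 5.15
eef_pos: [468.1, -286.7, 181.2]
eef_rot: [0.702, 0.712, -0.002, -0.001]
ft_force: [-0.5, -0.4, -3.2]
gripper_width: 33.1
finger_force: 25.0
```

```bash
python3 -c "
from h import *
tgt([472.7,-281.2,60],-8.7);print(monitor.sense()['joint_positions'].round(2))"
```

```text
delta [0.0056, 0.0051, 0.1211] [-0.19, 0.11, 9.46] | at [ 468.1 -286.7  181.2] F [-0.5 -0.4 -3.2] w 33.1 t 5.2
[-0.38  0.22  0.97  1.8  -0.19  1.22  0.66]
```

{"name": "arm_command", "arguments": {"deltas": [[0, 0, 0.04, 0, 0, 5], [0, 0, 0.08, 0, 0, 9.5], [0, 0, 0.12, 0, 0, 9.5], [0, 0, 0.12, 0, 0, 9.5], [0, 0, 0.12, 0, 0, 9.5], [0, 0, 0.12, 0, 0, 9.5]]}}

```text
clock: 5.65
eef_pos: [473.0, -281.8, 63.6]
eef_rot: [0.754, 0.656, -0.0, 0.0]
ft_force: [0.3, -1.1, -2.4]
gripper_width: 32.8
finger_force: 25.0
```

```bash
python3 -c "
from h import *
cv2.imwrite('pics/side1.png',cv2.resize(read_camera('side')[120:230,240:400],None,fx=4,fy=4,interpolation=cv2.INTER_CUBIC)[:,:,::-1])
tgt([472.7,-281.2,14],-8.7)"
```

```text
delta [0.0006, -0.0013, 0.0504] [0.11, 0.05, 0.76] | at [ 473.8 -282.    64.4] F [ 0.4 -0.1 -1.4] w 33.1 t 5.7
```

{"name": "arm_command", "arguments": {"deltas": [[0, 0, 0.015, 0, 0, 0.8], [0, 0, 0.03, 0, 0, 0.8], [0, 0, 0.04, 0, 0, 0.8], [0, 0, 0.046, 0, 0, 0.8], [0, 0, 0.05, 0, 0, 0.8], [0, 0, 0.052, 0, 0, 0.8], [0, 0, 0.052, 0, 0, 0.8], [0, 0, 0.052, 0, 0, 0.8]]}}

```text
clock: 6.37
eef_pos: [473.5, -281.3, 11.7]
eef_rot: [0.759, 0.651, 0.0, 0.0]
ft_force: [-3.0, 1.6, 6.2]
gripper_width: 33.3
finger_force: 25.0
```

{"name": "arm_command", "arguments": {"deltas": [[0, 0, 0, 0, 0, 0], [0, 0, 0, 0, 0, 0], [0, 0, 0, 0, 0, 0], [0, 0, 0, 0, 0, 0], [0, 0, 0, 0, 0, 0]], "gripper": 0.15}}

```text
clock: 6.78
eef_pos: [473.1, -281.1, 10.7]
eef_rot: [0.759, 0.651, 0.0, 0.0]
ft_force: [0.3, -0.2, -0.1]
gripper_width: 48.9
finger_force: 0.0
```

{"name": "arm_command", "arguments": {"deltas": [[0, 0, -0.02, 0, 0, 0], [0, 0, -0.06, 0, 0, 0], [0, 0, -0.1, 0, 0, 0], [0, 0, -0.14, 0, 0, 0], [0, 0, -0.18, 0, 0, 0], [0, 0, -0.18, 0, 0, 0], [0, 0, -0.18, 0, 0, 0]]}}

```text
clock: 7.37
eef_pos: [474.3, -281.6, 192.8]
eef_rot: [0.759, 0.651, 0.002, 0.002]
ft_force: [0.1, 0.3, -0.3]
gripper_width: 50.1
finger_force: 0.0
```

```bash
python3 -c "
from h import *
a=cv2.resize(read_camera('side')[150:290,220:360],None,fx=2.8,fy=2.8,interpolation=cv2.INTER_CUBIC)[:,:,::-1]
b=cv2.resize(read_camera('top')[130:270,290:430],None,fx=2.8,fy=2.8,interpolation=cv2.INTER_CUBIC)[:,:,::-1]
cv2.imwrite('pics/both2.png',np.hstack([a,b]))
tgt(st(-10,-84,180),85.5)"
```

```text
delta [0.2172, 0.1158, 0.0101] [0.0, -0.04, -94.22] | at [ 472.8 -280.6  190. ] F [ 0.9  0.1 -0.6] w 50.0 t 7.5
```

View pics/both2.png

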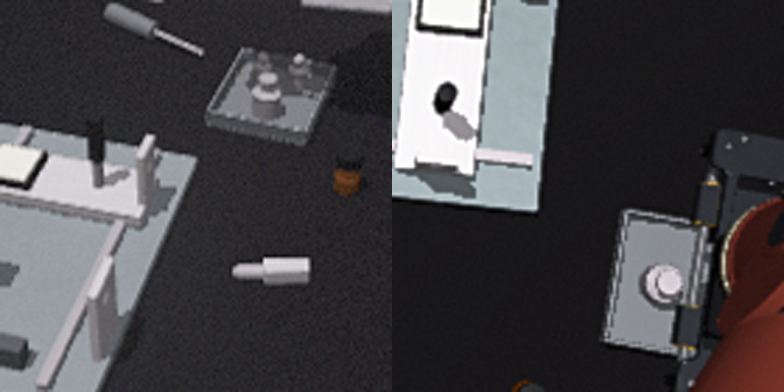

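The weight stands upright in the free half of the tray (side crop at (267,95), top crop at (664,284)). Next is the knob.

{"name": "arm_command", "arguments": {"deltas": [[0.018, 0.01, 0, 0, 0, -7], [0.036, 0.02, 0, 0, 0, -14], [0.054, 0.03, 0, 0, 0, -21], [0.072, 0.04, 0, 0, 0, -28], [0.09, 0.05, 0, 0, 0, -35], [0.108, 0.06, 0, 0, 0, -42], [0.126, 0.07, 0, 0, 0, -49], [0.144, 0.08, 0, 0, 0, -56], [0.162, 0.09, 0, 0, 0, -63], [0.18, 0.1, 0, 0, 0, -70], [0.2, 0.11, 0, 0, 0, -77], [0.217, 0.116, 0, 0, 0, -84]]}}

```text
clock: 8.47
eef_pos: [620.6, -82.7, 188.2]
eef_rot: [0.125, 0.992, -0.0, -0.002]
ft_force: [-0.5, 0.4, 0.6]
gripper_width: 49.9
finger_force: 0.0
```

{"name": "arm_command", "arguments": {"deltas": [[0, 0, 0, 0, 0, -6], [0, 0, 0, 0, 0, -10.3], [0, 0, 0, 0, 0, -10.3], [0, 0, 0, 0, 0, -10.3]]}}

```text
clock: 8.8
eef_pos: [619.8, -84.4, 189.0]
eef_rot: [0.04, 0.999, -0.0, -0.001]
ft_force: [0.6, 0.3, 0.5]
gripper_width: 50.3
finger_force: 0.0
```

```bash
python3 -c "
from h import *
tgt(st(-10,-84,85),85.5)"
```

```text
delta [-0.0005, 0.001, 0.104] [-0.02, -0.15, -0.12] | at [619.8 -84.4 189. ] F [0.6 0.3 0.5] w 50.3 t 8.8
```

{"name": "arm_command", "arguments": {"deltas": [[0, 0, 0.03, 0, 0, 0], [0, 0, 0.06, 0, 0, 0], [0, 0, 0.085, 0, 0, 0], [0, 0, 0.1, 0, 0, 0], [0, 0, 0.1, 0, 0, 0], [0, 0, 0.1, 0, 0, 0]]}}

```text
clock: 9.3
eef_pos: [619.8, -84.5, 89.8]
eef_rot: [0.04, 0.999, -0.0, -0.001]
ft_force: [0.4, 0.2, 0.9]
gripper_width: 50.0
finger_force: 0.0
```

{"name": "arm_command", "arguments": {"deltas": [[0, 0, 0, 0, 0, 0], [0, 0, 0, 0, 0, 0], [0, 0, 0, 0, 0, 0], [0, 0, 0, 0, 0, 0], [0, 0, 0, 0, 0, 0], [0, 0, 0, 0, 0, 0], [0, 0, 0, 0, 0, 0]], "gripper": -0.9, "squeeze": 15}}

```text
clock: 9.88
eef_pos: [620.9, -83.8, 91.0]
eef_rot: [0.039, 0.999, 0.0, 0.0]
ft_force: [-0.3, 1.7, 3.2]
gripper_width: 17.3
finger_force: 15.0
```

{"name": "arm_command", "arguments": {"deltas": [[0, 0.01, 0, 0, 0, 0], [0, 0.03, 0, 0, 0, 0], [0, 0.05, 0, 0, 0, 0], [0, 0.07, 0, 0, 0, 0], [0, 0.09, 0, 0, 0, 0], [0, 0.11, 0, 0, 0, 0], [0, 0.13, 0, 0, 0, 0], [0, 0.145, 0, 0, 0, 0], [0, 0.16, 0, 0, 0, 0], [0, 0.168, 0, 0, 0, 0], [0, 0.168, 0, 0, 0, 0], [0, 0.168, 0, 0, 0, 0]]}}

```text
clock: 10.88
eef_pos: [634.3, 84.5, 91.0]
eef_rot: [0.038, 0.999, 0.001, 0.001]
ft_force: [3.6, 2.9, 3.5]
gripper_width: 17.3
finger_force: 15.0
```

{"name": "arm_command", "arguments": {"deltas": [[0, 0.002, 0, 0, 0, 0], [0, 0.004, 0, 0, 0, 0], [0, 0.006, 0, 0, 0, 0], [0, 0.008, 0, 0, 0, 0], [0, 0.01, 0, 0, 0, 0], [0, 0.01, 0, 0, 0, 0], [0, 0.01, 0, 0, 0, 0]]}}

```text
clock: 11.47
eef_pos: [634.9, 92.0, 91.0]
eef_rot: [0.04, 0.999, -0.0, 0.001]
ft_force: [5.1, -0.4, 5.3]
gripper_width: 17.5
finger_force: 15.0
```

```bash
python3 -c "
from h import *
print(sl(monitor.sense()['eef_pos']));tgt(st(-10,100,91),85.5)"
```

```text
[-9.  92.1 91. ]
delta [0.001, 0.0079, -0.0] [-0.03, 0.06, -0.03] | at [634.9  92.   91. ] F [ 5.1 -0.4  5.3] w 17.5 t 11.5
```

{"name": "arm_command", "arguments": {"deltas": [[0, 0.002, 0, 0, 0, 0], [0, 0.004, 0, 0, 0, 0], [0, 0.005, 0, 0, 0, 0], [0, 0.006, 0, 0, 0, 0], [0, 0.007, 0, 0, 0, 0], [0, 0.008, 0, 0, 0, 0], [0, 0.008, 0, 0, 0, 0], [0, 0.008, 0, 0, 0, 0]]}}

```text
clock: 12.13
eef_pos: [635.5, 99.7, 91.0]
eef_rot: [0.04, 0.999, -0.0, 0.001]
ft_force: [4.1, -2.6, 4.7]
gripper_width: 17.6
finger_force: 15.0
```

{"name": "arm_command", "arguments": {"deltas": [[0, 0.001, 0, 0, 0, 0], [0, 0.002, 0, 0, 0, 0], [0, 0.003, 0, 0, 0, 0], [0, 0.004, 0, 0, 0, 0], [0, 0.004, 0, 0, 0, 0], [0, 0.004, 0, 0, 0, 0]]}}

```text
clock: 12.63
eef_pos: [635.7, 100.7, 91.0]
eef_rot: [0.041, 0.999, -0.002, 0.0]
ft_force: [2.2, -9.6, 7.3]
gripper_width: 17.5
finger_force: 15.0
```

{"name": "arm_command", "arguments": {"deltas": [[0, 0.002, 0, 0, 0, 0], [0, 0.004, 0, 0, 0, 0], [0, 0.004, 0, 0, 0, 0], [0, 0.004, 0, 0, 0, 0]]}}

```text
clock: 12.97
eef_pos: [635.7, 100.8, 90.8]
eef_rot: [0.042, 0.999, -0.004, -0.0]
ft_force: [1.1, -18.4, 9.8]
gripper_width: 17.5
finger_force: 15.0
```

{"name": "arm_command", "arguments": {"deltas": [[0, -0.007, 0, 0, 0, 0], [0, -0.007, 0, 0, 0, 0], [0, -0.007, 0, 0, 0, 0], [0, -0.007, 0, 0, 0, 0], [0, -0.007, 0, 0, 0, 0]], "gripper": 0}}

```text
clock: 13.38
eef_pos: [634.4, 103.0, 90.0]
eef_rot: [0.038, 0.999, 0.0, -0.001]
ft_force: [0.1, 0.2, -0.7]
gripper_width: 40.5
finger_force: 0.0
```

{"name": "arm_command", "arguments": {"deltas": [[0, 0, -0.04, 0, 0, 0], [0, 0, -0.08, 0, 0, 0], [0, 0, -0.12, 0, 0, 0], [0, 0, -0.12, 0, 0, 0]]}}

```text
clock: 13.72
eef_pos: [638.3, 102.9, 219.0]
eef_rot: [0.038, 0.999, 0.002, 0.005]
ft_force: [1.5, -0.4, 0.9]
gripper_width: 43.3
finger_force: 0.0
```

```bash
python3 -c "
from h import *
print('now',sl(monitor.sense()['eef_pos']))
im=read_camera('top');cv2.imwrite('pics/top3.png',im[:,:,::-1])
im=read_camera('side');cv2.imwrite('pics/side3.png',im[:,:,::-1])
tgt([462.8,292.1,180],80.2)"
```

```text
now [ -6.5 103.2 219. ]
delta [0.1871, 0.1753, 0.0322] [0.1, 0.15, 5.41] | at [635.8 103.  212.4] F [-0.4  0.  -0.7] w 43.2 t 13.8
```

{"name": "arm_command", "arguments": {"deltas": [[0.03, 0.028, 0, 0, 0, 2], [0.187, 0.175, 0.03, 0, 0, 5.4], [0.187, 0.175, 0.03, 0, 0, 5.4], [0.187, 0.175, 0.03, 0, 0, 5.4], [0.187, 0.175, 0.03, 0, 0, 5.4], [0.187, 0.175, 0.03, 0, 0, 5.4], [0.187, 0.175, 0.03, 0, 0, 5.4], [0.187, 0.175, 0.03, 0, 0, 5.4], [0.187, 0.175, 0.03, 0, 0, 5.4], [0.187, 0.175, 0.03, 0, 0, 5.4], [0.187, 0.175, 0.03, 0, 0, 5.4], [0.187, 0.175, 0.03, 0, 0, 5.4]]}}

```text
clock: 14.82
eef_pos: [463.0, 290.0, 180.4]
eef_rot: [0.087, 0.996, -0.0, 0.0]
ft_force: [0.1, -0.4, 0.5]
gripper_width: 43.3
finger_force: 0.0
```

```bash
python3 -c "
from h import *
tgt([462.8,292.1,3],80.2)
t=cv2.imread('pics/top3.png');s=cv2.imread('pics/side3.png')
a=cv2.resize(t[150:240,140:260],None,fx=3.3,fy=3.3);b=cv2.resize(s[170:290,160:320],None,fx=2.475,fy=2.475);cv2.imwrite('pics/c3.png',np.hstack([a,b]))"
```

```text
delta [0.0006, 0.0021, 0.1774] [-0.03, 0.01, -0.17] | at [463.  290.  180.4] F [ 0.1 -0.4  0.5] w 43.3 t 14.8
```

View pics/c3.png

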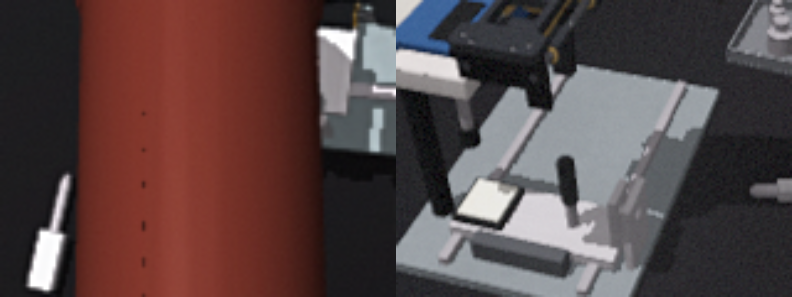

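The carriage sits against the stop, with the ear behind the bracket. Now the slim pin.

{"name": "arm_command", "arguments": {"deltas": [[0, 0.002, 0.04, 0, 0, 0], [0, 0.002, 0.08, 0, 0, 0], [0, 0.002, 0.11, 0, 0, 0], [0, 0.002, 0.14, 0, 0, 0], [0, 0.002, 0.16, 0, 0, 0], [0, 0.002, 0.17, 0, 0, 0], [0, 0.002, 0.176, 0, 0, 0], [0, 0.002, 0.176, 0, 0, 0], [0, 0.002, 0.176, 0, 0, 0]]}}

```text
clock: 15.57
eef_pos: [463.4, 293.3, 5.5]
eef_rot: [0.086, 0.996, 0.0, 0.001]
ft_force: [0.7, 0.4, 0.3]
gripper_width: 43.8
finger_force: 0.0
```

{"name": "arm_command", "arguments": {"deltas": [[0, 0, 0, 0, 0, 0], [0, 0, 0, 0, 0, 0], [0, 0, 0, 0, 0, 0], [0, 0, 0, 0, 0, 0], [0, 0, 0, 0, 0, 0], [0, 0, 0, 0, 0, 0], [0, 0, 0, 0, 0, 0]], "gripper": -0.9, "squeeze": 40}}

```text
clock: 16.15
eef_pos: [462.6, 293.4, 4.9]
eef_rot: [0.086, 0.996, 0.0, 0.0]
ft_force: [-0.3, -0.1, 4.1]
gripper_width: 17.8
finger_force: 40.0
```

```bash
python3 -c "
from h import *
tgt([462.8,292.1,3],80.2)"
```

```text
delta [-0.0004, -0.0012, 0.0019] [0.02, 0.01, -0.03] | at [462.6 293.4   4.9] F [-0.3 -0.1  4.1] w 17.8 t 16.1
```

{"name": "arm_command", "arguments": {"deltas": [[0, 0, -0.02, 0, 0, 0], [0, 0, -0.05, 0, 0, 0], [0, 0, -0.085, 0, 0, 0], [0, 0, -0.085, 0, 0, 0], [0, 0, -0.085, 0, 0, 0]]}}

```text
clock: 16.57
eef_pos: [463.6, 294.0, 91.4]
eef_rot: [0.086, 0.996, 0.002, 0.001]
ft_force: [-0.1, -0.3, -1.2]
gripper_width: 17.6
finger_force: 40.0
```

```bash
python3 -c "
from h import *
print(st(-174,100.8,71));tgt(st(-174,100.8,71),85.5)"
```

```text
[471.14506078 113.6411499   71.        ]
delta [-0.0382, -0.1765, 0.0199] [0.18, 0.13, -5.34] | at [463.6 294.   91.4] F [-0.1 -0.3 -1.2] w 17.6 t 16.6
```

{"name": "arm_command", "arguments": {"deltas": [[-0.008, -0.035, 0, 0, 0, -2], [-0.016, -0.07, 0, 0, 0, -4], [-0.023, -0.105, 0.01, 0, 0, -5.3], [-0.03, -0.14, 0.015, 0, 0, -5.3], [-0.038, -0.165, 0.02, 0, 0, -5.3], [-0.038, -0.176, 0.02, 0, 0, -5.3], [-0.038, -0.176, 0.02, 0, 0, -5.3], [-0.038, -0.176, 0.02, 0, 0, -5.3], [-0.038, -0.176, 0.02, 0, 0, -5.3], [-0.038, -0.176, 0.02, 0, 0, -5.3]]}}

```text
clock: 17.4
eef_pos: [469.8, 114.9, 69.5]
eef_rot: [0.038, 0.999, 0.0, -0.0]
ft_force: [-0.1, 0.2, -0.1]
gripper_width: 17.7
finger_force: 40.0
```

```bash
python3 -c "
from h import *
t=read_camera('top')[:,:,::-1];s=read_camera('side')[:,:,::-1]
tgt(st(-174,100.8,71),85.5)
e=monitor.sense()['eef_pos'];x=SR@[1,0]
for n,d in(('sh',22),('tip',66)):
  p=np.r_[e[:2]+d*x,e[2]+4.1];print(n,sl(p),proj('top',p).round(1),proj('side',p).round(1))
h=st(-83,100.8,75);print('hole',proj('top',h).round(1),proj('side',h).round(1))
a=cv2.resize(t[165:235,190:260],None,fx=5.6,fy=5.6,interpolation=cv2.INTER_CUBIC);b=cv2.resize(s[225:295,235:305],None,fx=5.6,fy=5.6,interpolation=cv2.INTER_CUBIC);cv2.imwrite('pics/c4.png',np.hstack([a,b]))"
```

```text
delta [-0.0013, -0.0008, -0.0015] [0.0, 0.0, 0.07] | at [469.9 114.5  69.5] F [-0.  -0.1 -1.3] w 17.4 t 17.5
sh [-153.4  101.6   73.6] [224.2 217.1] [284.8 261.5]
tip [-109.4  101.6   73.6] [226.4 198.7] [267.3 257.9]
hole [227.9 187.7] [257.1 255.1]
```

View pics/c4.png

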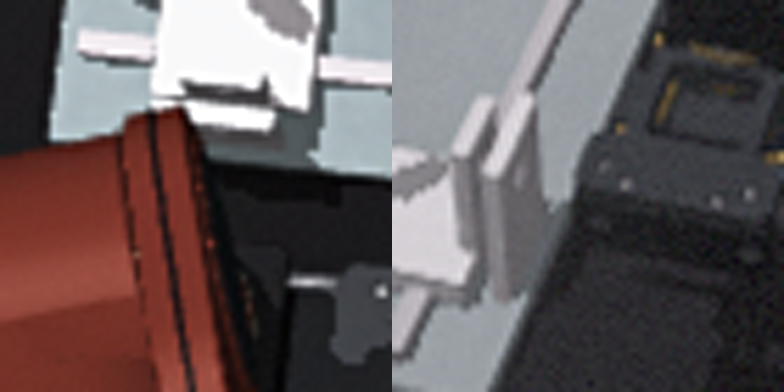

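{"name": "arm_command", "arguments": {"deltas": [[0, -0.001, -0.0015, 0, 0, 0], [-0.006, -0.001, -0.0015, 0, 0, 0], [-0.012, -0.001, -0.0015, 0, 0, 0], [-0.017, -0.001, -0.0015, 0, 0, 0], [-0.02, -0.001, -0.0015, 0, 0, 0], [-0.02, -0.001, -0.0015, 0, 0, 0], [-0.02, -0.001, -0.0015, 0, 0, 0]]}}

```text
clock: 18.08
eef_pos: [489.9, 110.4, 70.9]
eef_rot: [0.04, 0.999, -0.0, -0.0]
ft_force: [-0.4, -0.5, -0.9]
gripper_width: 17.5
finger_force: 40.0
```

```bash
python3 -c "
from h import *
s=monitor.sense();print(sl(s['eef_pos']),s['ft_force']);tgt(st(-105,100.8,70.9),85.5)
im=read_camera('side')[:,:,::-1];cv2.imwrite('pics/c5.png',cv2.resize(im[225:295,225:325],None,fx=6,fy=6,interpolation=cv2.INTER_CUBIC))"
```

```text
[-155.1   99.1   70.9] [-0.41976934 -0.46091264 -0.9421257 ]
delta [-0.0501, 0.0018, -0.0] [-0.03, -0.01, -0.06] | at [489.9 110.4  70.9] F [-0.4 -0.5 -0.9] w 17.5 t 18.1
```

{"name": "arm_command", "arguments": {"deltas": [[0, 0.0015, 0, 0, 0, 0], [0, 0.0015, 0, 0, 0, 0], [0, 0.0015, 0, 0, 0, 0], [0, 0.0015, 0, 0, 0, 0], [0, 0.0015, 0, 0, 0, 0]]}}

```text
clock: 18.55
eef_pos: [489.8, 112.2, 71.1]
eef_rot: [0.04, 0.999, 0.0, 0.0]
ft_force: [-0.2, 0.9, -0.9]
gripper_width: 17.7
finger_force: 40.0
```

```bash
python3 -c "
from h import *
for i in range(6):
  s=monitor.sense();print(sl(s['eef_pos']),s['eef_pos'].round(2));read_camera('side')
tgt(st(-105,100.8,70.9),85.5)"
```

```text
[-155.3  100.8   71.1] [489.84 112.21  71.11]
[-155.3  100.8   71.1] [489.83 112.17  71.08]
[-155.2  100.8   71.1] [489.85 112.17  71.09]
[-155.2  100.8   71.1] [489.88 112.2   71.1 ]
[-155.2  100.8   71.1] [489.86 112.14  71.07]
[-155.2  100.8   71.1] [489.86 112.15  71.07]
delta [-0.0502, 0.0001, 0.0001] [-0.0, -0.0, -0.04] | at [489.8 112.2  71. ] F [ 0.   0.4 -1. ] w 17.6 t 18.9
```

{"name": "arm_command", "arguments": {"deltas": [[-0.003, 0, 0, 0, 0, 0], [-0.006, 0, 0, 0, 0, 0], [-0.009, 0, 0, 0, 0, 0], [-0.012, 0, 0, 0, 0, 0], [-0.015, 0, 0, 0, 0, 0], [-0.015, 0, 0, 0, 0, 0], [-0.015, 0, 0, 0, 0, 0], [-0.015, 0, 0, 0, 0, 0]]}}

```text
clock: 19.52
eef_pos: [504.7, 110.9, 71.0]
eef_rot: [0.04, 0.999, -0.0, -0.0]
ft_force: [-0.2, 0.3, -0.1]
gripper_width: 17.3
finger_force: 40.0
```

```bash
python3 -c "
from h import *
print(sl(monitor.sense()['eef_pos']));tgt(st(-105,100.8,70.9),85.5)"
```

```text
[-140.3  100.7   71. ]
delta [-0.0353, 0.0001, 0.0001] [-0.01, -0.01, -0.05] | at [504.7 110.9  71. ] F [-0.2  0.3 -0.1] w 17.3 t 19.5
```

No contact, so the tip should be inside the bracket hole. Continuing.

{"name": "arm_command", "arguments": {"deltas": [[-0.003, 0, 0, 0, 0, 0], [-0.006, 0, 0, 0, 0, 0], [-0.009, 0, 0, 0, 0, 0], [-0.012, 0, 0, 0, 0, 0], [-0.015, 0, 0, 0, 0, 0], [-0.018, 0, 0, 0, 0, 0], [-0.018, 0, 0, 0, 0, 0], [-0.018, 0, 0, 0, 0, 0]]}}

```text
clock: 20.18
eef_pos: [522.9, 109.4, 71.0]
eef_rot: [0.04, 0.999, -0.0, -0.0]
ft_force: [-0.6, -0.2, -0.6]
gripper_width: 17.3
finger_force: 40.0
```

{"name": "arm_command", "arguments": {"deltas": [[-0.003, 0, 0, 0, 0, 0], [-0.006, 0, 0, 0, 0, 0], [-0.009, 0, 0, 0, 0, 0], [-0.012, 0, 0, 0, 0, 0], [-0.014, 0, 0, 0, 0, 0], [-0.014, 0, 0, 0, 0, 0], [-0.014, 0, 0, 0, 0, 0]]}}

```text
clock: 20.77
eef_pos: [536.8, 108.4, 71.0]
eef_rot: [0.04, 0.999, -0.0, -0.0]
ft_force: [0.1, -0.7, -0.7]
gripper_width: 17.8
finger_force: 40.0
```

```bash
python3 -c "
from h import *
print(sl(monitor.sense()['eef_pos']));tgt(st(-105,100.8,70.9),85.5)"
```

```text
[-108.1  100.7   71. ]
delta [-0.0031, 0.0001, 0.0001] [-0.01, -0.01, -0.05] | at [536.8 108.4  71. ] F [ 0.1 -0.7 -0.7] w 17.8 t 20.8
```

{"name": "arm_command", "arguments": {"deltas": [[-0.001, 0, 0, 0, 0, 0], [-0.002, 0, 0, 0, 0, 0], [-0.003, 0, 0, 0, 0, 0], [-0.004, 0, 0, 0, 0, 0], [-0.005, 0, 0, 0, 0, 0], [-0.006, 0, 0, 0, 0, 0], [-0.006, 0, 0, 0, 0, 0]]}}

```text
clock: 21.35
eef_pos: [540.4, 108.2, 70.4]
eef_rot: [0.039, 0.999, -0.0, -0.002]
ft_force: [-8.2, 0.3, 4.1]
gripper_width: 17.6
finger_force: 40.0
```

{"name": "arm_command", "arguments": {"deltas": [[-0.002, 0, 0, 0, 0, 0], [-0.004, 0, 0, 0, 0, 0], [-0.004, 0, 0, 0, 0, 0], [-0.004, 0, 0, 0, 0, 0]]}}

```text
clock: 21.68
eef_pos: [540.6, 108.1, 69.5]
eef_rot: [0.039, 0.999, -0.0, -0.006]
ft_force: [-23.5, 0.8, 11.8]
gripper_width: 17.7
finger_force: 40.0
```

{"name": "arm_command", "arguments": {"deltas": [[0.007, 0, 0, 0, 0, 0], [0.007, 0, 0, 0, 0, 0], [0.007, 0, 0, 0, 0, 0]], "gripper": -0.45}}

```text
clock: 21.93
eef_pos: [540.2, 108.4, 71.3]
eef_rot: [0.039, 0.999, 0.0, 0.001]
ft_force: [0.8, -0.7, 0.8]
gripper_width: 23.4
finger_force: 0.0
```

{"name": "arm_command", "arguments": {"deltas": [[0, 0, 0, 0, 0, 0], [0, 0, 0, 0, 0, 0], [0, 0, -0.01, 0, 0, 0], [0, 0, -0.03, 0, 0, 0], [0, 0, -0.06, 0, 0, 0], [0, 0, -0.1, 0, 0, 0], [0, 0, -0.14, 0, 0, 0], [0.04, 0, -0.14, 0, 0, 0], [0.08, 0, -0.14, 0, 0, 0], [0.08, 0, -0.14, 0, 0, 0]], "gripper": -0.3}}

```text
clock: 22.77
eef_pos: [454.7, 114.7, 211.8]
eef_rot: [0.039, 0.999, 0.001, -0.001]
ft_force: [0.9, 0.1, -0.6]
gripper_width: 30.6
finger_force: 0.0
```

{"name": "arm_command", "arguments": {"deltas": [[0, -0.04, 0, 0, 0, 0], [0, -0.08, 0, 0, 0, 0], [0, -0.12, 0, 0, 0, 0], [0, -0.16, 0, 0, 0, 0], [0, -0.2, 0, 0, 0, 0], [0, -0.2, 0, 0, 0, 0], [0, -0.2, 0, 0, 0, 0], [0, -0.2, 0, 0, 0, 0]]}}

```text
clock: 23.43
eef_pos: [444.3, -84.6, 211.6]
eef_rot: [0.04, 0.999, 0.0, 0.0]
ft_force: [-0.4, 1.0, -0.1]
gripper_width: 30.5
finger_force: 0.0
```

```bash
python3 -c "
from h import *
t=read_camera('top')[:,:,::-1];s=read_camera('side')[:,:,::-1]
print(proj('side',st(-105,100.8,84)),proj('side',st(-127,100.8,84)))
f=dict(fx=5,fy=5,interpolation=cv2.INTER_CUBIC)
cv2.imwrite('pics/c6.png',np.hstack([cv2.resize(t[150:230,190:270],None,**f),cv2.resize(s[225:305,225:305],None,**f)]))"
```

```text
[265.5334211  254.29504581] [274.28416776 256.09379425]
```

View pics/c6.png

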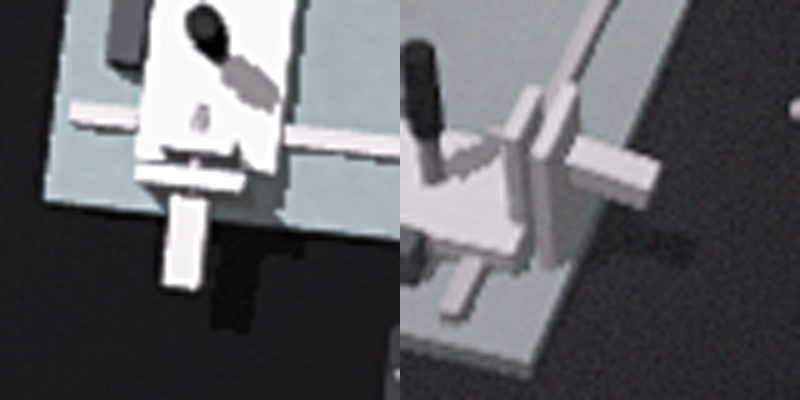

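```bash
python3 -c "
from h import *
c=lambda x,y:((x+.5)/5-.5+190,(y+.5)/5-.5+150)
for p,z in(((188,196),83),((184,289),83),((190,178),97),((190,190),97)):print(p,sl(ray('top',c(*p),z)))
sc=lambda x,y:((x-400+.5)/5-.5+225,(y+.5)/5-.5+225)
for top,side in(((205,289),(660,161)),((162,287),(640,181)),((209,198),(588,135))):print(sl(tri(c(*top),sc(*side))))
"
```

```text
(188, 196) [-86.6 101.3  83. ]
(184, 289) [-130.6   98.1   83. ]
(190, 178) [-79.6  99.9  97. ]
(190, 190) [-85.2  99.3  97. ]
[-128.9   89.4   70.7]
[-127.9  109.8   76.8]
[-89.5  90.8  79.7]
```

The handle sits against the bracket. The images put the gap at 1–3 mm, inside the 5 mm allowed, and the arm's own position put it at under 0.5 mm at release. The shaft runs through bracket and ear, and the arm is clear. Handing in.

```bash
python3 -c "
from cell import env
print(env.finish_job())"
```

```text
the job is handed in; nothing more can be done
None
```

The job is handed in, with no verdict returned: the weight stands upright in the tray, the carriage is at its end stop, and the slim pin is pushed through bracket and ear with its handle against the bracket (estimated gap 0.5 to 3 mm, limit 5 mm).

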